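# Gauge two tube adapters and reject the tight one

## Task

One of the two steel tube adapters in the grey stand has a bore that is too tight part-way down. Take the plug gauge from its wooden block and try it in both adapters, pushing gently (never force it) until you feel it go fully home or stop. Leave the gauge standing fully home in the adapter that it passes, still in its place in the stand, and set the tight adapter down gently, upright, in the red tray; leave the other things on the bench alone.

Things in the scene. Friction and masses are not known exactly. Their poses are not given: they have to be found in the camera images.
- adapter_a_centre (a point): centre (half-way up) of one of two tube adapters: heavy steel sleeve with a thin blue band, 44 mm in outer diameter, 54 mm tall, about 0.35 kg, standing upright and loose in an 8 mm deep seat of the stand (foot 21 mm above the bench, top 75 mm). z up along its axis, top face at +27 mm. To move it, pinch it across its diameter. Its bore is described under adapter_b.
- adapter_b_centre (a point): the same point of the other adapter, alike outside. A 22.4 mm round bore opens in the middle of each top face (1.2 mm play all round the 20 mm pin). The true one takes the pin 42 mm deep, till the gauge's shoulder rests on its top; in the tight one a narrow bush stops the tip dead about 29 mm below the top. Exactly one is tight; which one changes from run to run.
- gauge_handle (a point): centre of the plug gauge's handle, the place to grip: a blue square bar 24 x 24 mm, 46 mm tall, flat sides across this point's x and y, z up. Below it on the same axis are a round steel shoulder 34 mm across, 6 mm thick (underside 29 mm below this point), and a steel pin. Gauge 94 mm tall, about 0.16 kg. It starts in the wooden block, pin down, shoulder on the block's top.
- gauge_tip (a point): centre of the flat lower end of the gauge's pin, on its axis, 71 mm below the handle's centre; z up along the gauge. The pin is 20 mm in diameter and 42 mm long below the shoulder, its end bevelled 2 mm to 16 mm across.
- gauge_block: wooden block 76 x 76 mm, 50 mm tall, fixed, with a 24 mm hole 46 mm deep in which the gauge waits; origin at the centre of its underside
- stand: sprung grey metal stand 90 x 200 mm, 29 mm tall, its foot fixed to the bench; origin at the centre of its underside, its two seats at y = -55 and +55 mm, x = 0 (8 mm deep, 46 mm across). Its top plate with both seats stays up under the parts' weight, begins to sink under a push of 6 to 9 N, gives 1 mm per further N and comes up hard after 8 mm.
- reject_tray: red open tray 130 x 130 mm outside, 30 mm tall, walls and floor 5 mm thick, fixed; origin at the centre of its underside
- bottle: bystander: amber bottle with an orange cap, 66 mm across, 140 mm tall; origin at the centre of its underside
- flask: bystander: conical glass flask, 86 mm across, 120 mm tall; origin at the centre of its underside
- beaker: bystander: glass beaker, 72 mm across, 85 mm tall; origin at the centre of its underside
- dishes: bystander: stack of two round dishes, 89 mm across, 31 mm tall; origin at the centre of its underside
- marker: bystander: marker pen lying flat, 123 mm long along its x, 16 mm thick; origin on its underside
Not all that is in view belongs to the job. What is shaped like the part that bears adapter_a_centre but pink is not meant. What is shaped like the part that bears gauge_handle but green is not meant.

How it is judged (in metres and radians):
On the way, in this order (a step that is already met when the one before it is completed fails the run):
1. the gauge's tip is pressed against the tight bush, part-way down one bore (((z of gauge_tip in the frame of adapter_a_centre between -0.007 and 0.004 m and horizontal distance between gauge_tip and adapter_a_centre below 0.004 m and contact force between adapter_a and stand above 6 N) or (z of gauge_tip in the frame of adapter_b_centre between -0.007 and 0.004 m and horizontal distance between gauge_tip and adapter_b_centre below 0.004 m and contact force between adapter_b and stand above 6 N))), for 0.05 s.
2. the gauge is fully home in the true adapter's bore (((z of gauge_tip in the frame of adapter_a_centre between -0.02 and -0.0125 m and horizontal distance between gauge_tip and adapter_a_centre below 0.004 m and angle between gauge_tip's own z axis and vertical below 0.12 rad) or (z of gauge_tip in the frame of adapter_b_centre between -0.02 and -0.0125 m and horizontal distance between gauge_tip and adapter_b_centre below 0.004 m and angle between gauge_tip's own z axis and vertical below 0.12 rad))), for 0.1 s.
At the end, for the whole second after the job is handed in: The gauge stands at rest in the true adapter, shoulder within 2.5 mm of its top, within 0.12 rad of upright; that adapter is upright in its seat, within 12 mm of its start. The other stands at rest on the red tray's floor, within 0.12 rad of upright. Nothing is held ((((z of gauge_tip in the frame of adapter_a_centre between -0.02 and -0.0125 m and horizontal distance between gauge_tip and adapter_a_centre below 0.004 m and angle between gauge_tip's own z axis and vertical below 0.12 rad) and distance of adapter_a_centre from where it was at the start of the episode below 0.012 m and angle between each of adapter_a_centre, adapter_b_centre's own z axis and vertical below 0.12 rad and linear speed of each of gauge, adapter_b below 0.03 m/s and x of adapter_b_centre in the frame of reject_tray between -0.045 and 0.045 m and y of adapter_b_centre in the frame of reject_tray between -0.045 and 0.045 m and height (world z) of adapter_b_centre between 0.025 and 0.038 m) or ((z of gauge_tip in the frame of adapter_b_centre between -0.02 and -0.0125 m and horizontal distance between gauge_tip and adapter_b_centre below 0.004 m and angle between gauge_tip's own z axis and vertical below 0.12 rad) and distance of adapter_b_centre from where it was at the start of the episode below 0.012 m and angle between each of adapter_b_centre, adapter_a_centre's own z axis and vertical below 0.12 rad and linear speed of each of gauge, adapter_a below 0.03 m/s and x of adapter_a_centre in the frame of reject_tray between -0.045 and 0.045 m and y of adapter_a_centre in the frame of reject_tray between -0.045 and 0.045 m and height (world z) of adapter_a_centre between 0.025 and 0.038 m))); the robot touches nothing.
It fails at once if an adapter is pushed down into the stand with more than 30 N (contact force between any of adapter_a, adapter_b and stand above 30 N).
It fails at once if an adapter is dropped or banged into the tray (more than 70 N) (contact force between any of adapter_a, adapter_b and reject_tray above 70 N).
It fails at once if a bystander is moved by more than 40 mm (distance of any of bottle, flask, beaker, dishes, marker from where it was at the start of the episode above 0.04 m).
It also fails if it takes over 72 s, if anything falls off the work surface, if the arm or the gripper's body presses on something with over 40 N, if the wrist force passes 120 N, or if a joint passes its speed limit or range.

## Robot

A 6-joint arm with a two-finger parallel gripper is mounted at the origin on the work surface. World frame = base frame: x ahead of the robot, y to its left, z up, the work surface at z = 0. Lengths are in m, angles in degrees, forces in N, time in s.
With the tool pointing down it reaches from about 0.4 to 0.825 m from the base axis. Payload 7 kg.
Tool frame: the origin (TCP) lies midway between the tips of the shut fingers; the grasp point (between the pads) lies 19 mm behind it; x points along the fingers, z is the direction in which the jaws open and shut, and the axes are right-handed (so a half turn about x gives the same grasp; the last joint's range is limited). The gripper opens to 88 mm and grips with 3 to 60 N. Pads are 19 mm wide; open, the fingers measure 130 mm over their backs; the gripper's body (78 mm by 193 mm) begins 47 mm behind the grasp point.
Start: joints at [88.299, 20.546, 0.682, 0, -70.136, -16.507], TCP at [0.211, 0.641, 0.227] pointing down, gripper open.
Joint ranges: [-176.03, 176.03], [-82.01, 121.73], [-58.28, 71.71], [-173.87, 95.51], [-174.79, -0.11], [-173.66, 173.66]. Speed limits (degrees/s): [136.94, 136.94, 172.46, 180, 180, 180].

## Interface

Orientations are given as a 3x3 rotation matrix whose columns are the frame's x, y, z axes.
In Python, from plant import * gives the robot as it stands. The module is installed in compiled form; this text tells all that it offers.
- The arm moves only by the tool send_rows, never from a script. Its argument "deltas" is a list of rows, each a list of 3 entries, a list of its own where there are three numbers: the shift along the world's x, y, z in mm, then the turn, a rotation vector about the world's x, y, z in rad, then the opening, from 0 (shut) to 1 (fully open). A call has 1 to 8 rows; each row is the pose to reach, as a shift and turn from the pose measured when the call began; what a row does not reach only later rows make up. A row lasts 1/8 s, in which the tool goes at most 62.5 mm and 10.7 degrees, less where a joint would pass 70% of its speed; a pose out of reach is approached as far as the arm can. A call with a gripper value outside its range is refused whole. The fingers move at their own pace and stop on an object; "squeeze" is the grip in N (left out, the last holds). Time passes only in rows, so rows that repeat a pose let the fingers close. It gives the time, the measured TCP pose, the force and the opening at its end, in the units of the state.
- read_state(): the state, without advancing time (a new reading comes with each control period).
- read_camera(name): name is "scene" or "side" or "wrist"; returns (picture, depth): 480x640x3 uint8, red, green, blue; 480x640 float32, m along the optical axis (not along the pixel's ray), 0 where there is no reading.
- get_calibration(name): a dict with "camera_matrix" (3x3 intrinsics, pixels), "T" (4x4, takes a point from camera to world coordinates). Camera axes: x right, y up, looking along -z (the intrinsics and any distortion apply to the point x, -y, -z); pixel columns grow to the right and rows downward; lengths in m; the calibration is good to about 2 mm. A picture is of the moment at which its call begins: read the wrist's pose just before it. get_calibration takes no time and is no camera call; for the wrist camera it gives the pose at the moment of the call.
- sign_off(): hands the job in, once; it reports no verdict.
The state is a dict: "t": time; "joint_positions": joint angles; "joint_velocities": joint speeds; "effort": joint torques, N m; "eef_pos": TCP position; "tool_rot": TCP orientation; "force": force on the tool from outside, world axes, zero at the start; "wrist_torque": the same for the moment, N m; "finger_gap": opening from 0.0 (shut) to 1.0 (fully open).
Only numpy, scipy, OpenCV 4.12 (cv2) and the standard library are available. Lean on these libraries where they do the work, as an engineer would, in place of code of your own. Each camera call takes 0.05 s, during which the arm holds its last target.

## Working session

There is one attempt and no reset: what is moved stays moved. The work goes in short steps, Python scripts to look and compute and a tool call to move; the robot and the scene stay as the last step left them, time stands still between calls to the robot, and variables do not carry over. Pictures are saved under pics/ and viewed, and the job is handed in when it is done.

Besides the shell and the picture viewer there is one more tool, called after ">>>" as name(argument=value, ...) on one line, values as JSON. send_rows: Moves the arm, as the interface text tells. Its arguments: {"type":"object","properties":{"deltas":{"type":"array","items":{"type":"array"}},"squeeze":{"type":"number"}},"required":["deltas"]}

```bash
mkdir -p pics; cat > h.py <<'E'
from plant import *
import numpy as np, cv2
def snap(n,f):
    c=get_calibration(n); p,d=read_camera(n)
    cv2.imwrite(f'pics/{f}.png',cv2.cvtColor(p,cv2.COLOR_RGB2BGR)); np.savez(f'pics/{f}.npz',p=p,d=d,K=c['camera_matrix'],T=c['T'],**({'D':c['distortion']} if 'distortion' in c else {}))
    return p,d,c
def ray(K,T,u,v):
    x=np.array([(u-K[0,2])/K[0,0],-(v-K[1,2])/K[1,1],-1.])
    return T[:3,3],T[:3,:3]@x
def onz(K,T,u,v,z):
    o,r=ray(K,T,u,v); return o+r*(z-o[2])/r[2]
def px(K,T,P):
    q=T[:3,:3].T@(np.asarray(P)-T[:3,3]); return K[0,0]*q[0]/-q[2]+K[0,2], K[1,1]*(-q[1])/-q[2]+K[1,2]
def cloud(d,K,T):
    v,u=np.mgrid[:480,:640]; P=np.stack([(u-K[0,2])/K[0,0]*d,-(v-K[1,2])/K[1,1]*d,-d],-1)
    return P@T[:3,:3].T+T[:3,3]
E
python3 - <<'E'
from h import *
s=read_state(); print(s['eef_pos'],s['tool_rot'],s['force'],s['finger_gap'])
for n in ['scene','side','wrist']:
    p,d,c=snap(n,n+'0'); print(n,c, (d>0).mean())
E
```

```text
[0.2108063  0.64071861 0.22560937] [[-3.88596407e-04  9.49875164e-01 -3.12629208e-01]
 [-1.62873387e-03 -3.12629418e-01 -9.49873778e-01]
 [-9.99998598e-01  1.40072243e-04  1.66858052e-03]] [0.2279637  0.21832431 0.06543133] 0.9983375564595335
scene {'camera_matrix': array([[456.23042365,   0.        , 329.13423502],
       [  0.        , 456.23042365, 234.27668049],
       [  0.        ,   0.        ,   1.        ]]), 'T': array([[ 0.67032133, -0.62447112,  0.40088045,  0.99075872],
       [ 0.74206291,  0.56156856, -0.36603742, -0.27776362],
       [ 0.00345794,  0.5428412 ,  0.83982824,  0.96776544],
       [ 0.        ,  0.        ,  0.        ,  1.        ]])} 0.9960904947916667
side {'camera_matrix': array([[493.30704485,   0.        , 314.76495724],
       [  0.        , 493.30704485, 237.47772357],
       [  0.        ,   0.        ,   1.        ]]), 'T': array([[-0.97200863,  0.19171522, -0.13581052,  0.44066669],
       [-0.23475215, -0.7690819 ,  0.5944783 ,  0.68092347],
       [ 0.00952113,  0.60971985,  0.79255981,  0.83257675],
       [ 0.        ,  0.        ,  0.        ,  1.        ]])} 0.9961067708333333
wrist {'camera_matrix': array([[334.82397258,   0.        , 318.56240592],
       [  0.        , 334.82397258, 236.92624514],
       [  0.        ,   0.        ,   1.        ]]), 'T': array([[-0.31113104,  0.90731334,  0.28280732,  0.28695191],
       [-0.9503657 , -0.29753114, -0.09099587,  0.61669834],
       [ 0.00158222, -0.29708201,  0.95485065,  0.38355691],
       [ 0.        ,  0.        ,  0.        ,  1.        ]])} 0.9959114583333334
```

View pics/scene0.png

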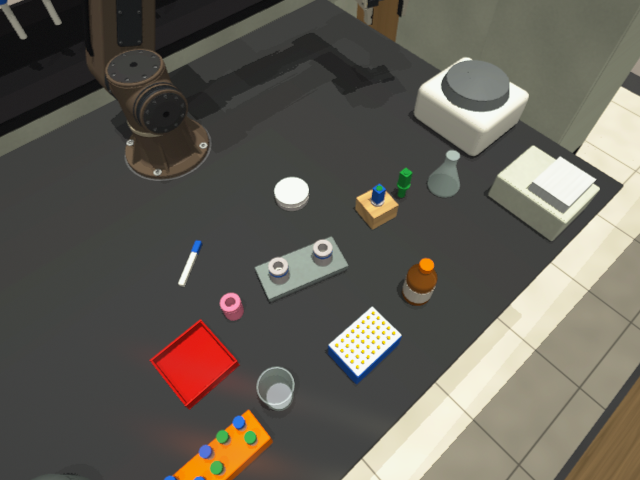

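View pics/side0.png

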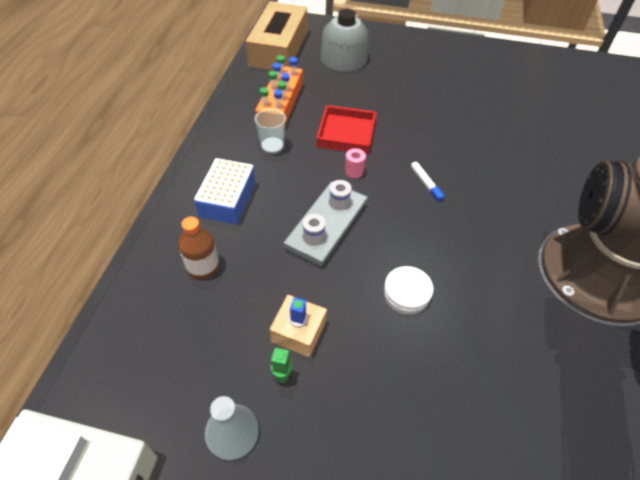

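View pics/wrist0.png

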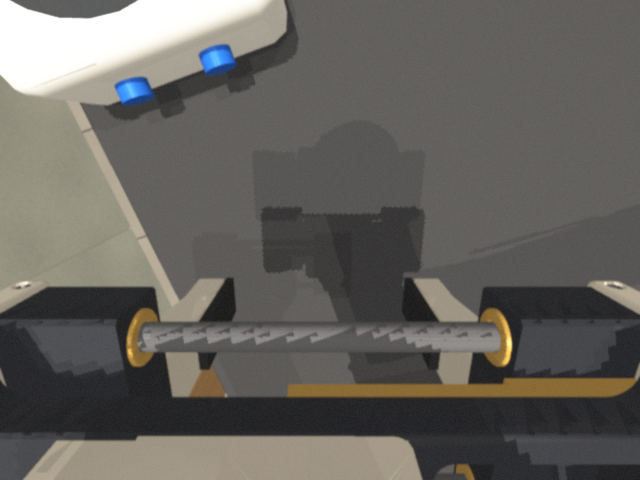

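The scene view shows the gauge (blue, about 378,193) in its wooden block with the green decoy next to it at (404,183). The adapters are at (278,268) and (322,250), the tray at (195,362). I'll measure these next.

```bash
cat > m.py <<'E'
from h import *
import sys
for n,rs in [('scene',dict(gauge=(350,165,420,232),stand=(250,235,352,300),tray=(145,318,240,408))),('side',dict(gauge=(262,285,332,390),stand=(280,170,372,266),tray=(310,100,382,156)))]:
    z=np.load(f'pics/{n}0.npz'); p,d,K,T=[z[k] for k in 'pdKT']; P=cloud(d,K,T)
    hsv=cv2.cvtColor(p,cv2.COLOR_RGB2HSV); H,S,V=hsv[...,0],hsv[...,1],hsv[...,2]
    def rep(name,m,r):
        x0,y0,x1,y1=rs[r]; k=np.zeros_like(m); k[y0:y1,x0:x1]=1; m=m&k&(d>0)
        Q=P[m]; v,u=np.where(m)
        if len(Q)<4: print(n,name,len(Q)); return
        r=cv2.minAreaRect((Q[:,:2]*1000).astype(np.float32))
        print(n,name,len(Q),'px',u.mean().round(1),v.mean().round(1),'xyz med',np.median(Q,0).round(4),'rect',np.round(r[0],1),np.round(r[1],1),round(r[2],1),'z',Q[:,2].min().round(4),Q[:,2].max().round(4))
    blue=(H>100)&(H<130)&(S>120)&(V>40)
    rep('handle',blue,'gauge'); rep('handletop',(P[...,2]>.1)&(P[...,2]<.14)&~((H>45)&(H<85)&(S>120)),'gauge')
    rep('wood',(H>8)&(H<25)&(S>80)&(abs(P[...,2]-.05)<.006),'gauge')
    rep('standtop',(abs(P[...,2]-.029)<.004),'stand')
    m=(abs(P[...,2]-.075)<.006)
    x0,y0,x1,y1=rs['stand']; mm=np.zeros(m.shape,np.uint8); mm[y0:y1,x0:x1]=m[y0:y1,x0:x1]
    nn,l,st,c=cv2.connectedComponentsWithStats(mm)
    for i in range(1,nn):
        if st[i,4]>20: rep('ad%d'%i,l==i,'stand')
    red=((H<6)|(H>174))&(S>150)
    rep('traytop',red&(P[...,2]>.026),'tray'); rep('trayfl',red&(P[...,2]<.012),'tray')
    big=p[160:310,230:430] if n=='scene' else p[170:390,260:400]
    cv2.imwrite(f'pics/z_{n}.png',cv2.cvtColor(cv2.resize(big,None,fx=4 if n=='scene' else 2.7,fy=4 if n=='scene' else 2.7,interpolation=2),cv2.COLOR_RGB2BGR))
E
python3 m.py
```

```text
scene handle 168 px 377.9 194.1 xyz med [0.5656 0.2687 0.0864] rect [533.8 308.3] [ 34.4 116.3] 36.9 z -0.0018 0.1048
scene handletop 51 px 379.2 189.2 xyz med [0.5638 0.2751 0.1024] rect [561.5 277.4] [23.  22.7] 80.6 z 0.1 0.1055
scene wood 562 px 376.7 204.8 xyz med [0.5731 0.265  0.0501] rect [559.9 277.4] [79.1 80. ] 79.9 z 0.0443 0.0557
scene standtop 2054 px 300.8 269.7 xyz med [0.5739 0.0207 0.0292] rect [565.5  24. ] [201.   93.8] 73.2 z 0.025 0.033
scene ad1 219 px 322.7 248.2 xyz med [0.5836 0.0756 0.0746] rect [582.8  76.1] [41.4 43.7] 48.7 z 0.0691 0.0791
scene ad2 230 px 278.0 266.3 xyz med [ 0.5516 -0.0306  0.075 ] rect [550.  -29.2] [40.3 45. ] 50.8 z 0.0691 0.0803
scene traytop 632 px 192.9 362.2 xyz med [ 0.5887 -0.2903  0.0296] rect [ 585.3 -287.1] [132.1 129.9] 2.4 z 0.026 0.0347
scene trayfl 3207 px 194.5 363.4 xyz med [ 0.5825 -0.2895  0.0051] rect [ 577.6 -287.4] [147.5 135.4] 2.5 z -0.0031 0.0118
side handle 215 px 298.0 311.1 xyz med [0.5576 0.2898 0.0959] rect [563.5 250.8] [22.1 86.1] 7.2 z 0.0017 0.1059
side handletop 133 px 297.3 305.1 xyz med [0.56   0.2824 0.1033] rect [560.7 279.6] [26.  23.8] 84.8 z 0.1003 0.1068
side wood 336 px 297.7 327.1 xyz med [0.5494 0.2986 0.0508] rect [561.3 279.5] [78.1 76.8] 80.7 z 0.044 0.0544
side standtop 2144 px 325.5 224.4 xyz med [0.5604 0.035  0.0299] rect [556.5  -7.1] [269.4  92.3] 73.4 z 0.0251 0.033
side ad1 248 px 339.9 188.6 xyz med [ 0.55   -0.0251  0.0755] rect [550.3 -26.9] [43.6 43.7] 82.1 z 0.069 0.0796
side ad2 298 px 313.4 223.4 xyz med [0.5813 0.0794 0.0757] rect [581.4  78.2] [41.8 44.6] 13.0 z 0.0691 0.0804
side traytop 392 px 346.1 126.2 xyz med [ 0.5845 -0.2725  0.0297] rect [ 585.2 -284. ] [130.  136.9] 2.4 z 0.026 0.0343
side trayfl 1350 px 346.4 129.0 xyz med [ 0.5865 -0.2998  0.0059] rect [ 587.7 -305.4] [137.5 172.8] 3.4 z -0.0037 0.012
```

View zooms.

View pics/z_scene.png

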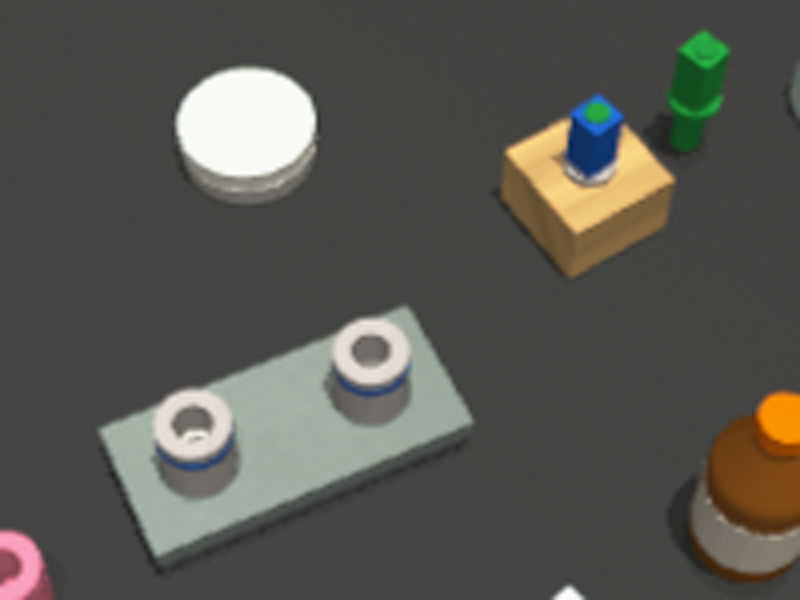

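View pics/z_side.png

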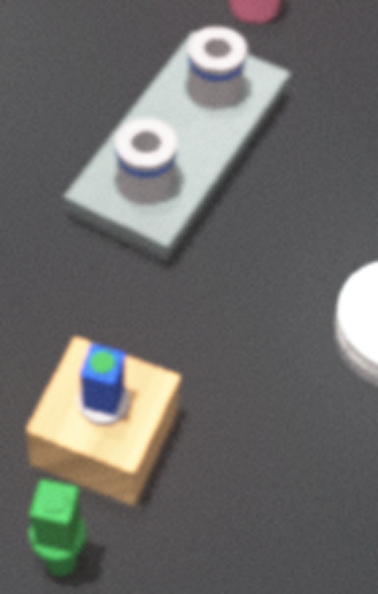

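The zooms show the lower-left adapter (near 278,268) with a bright ledge inside its bore, so it is probably the tight one. The handle's yaw is close to the block's. I'll locate the nearby obstacles and plan the hover.

```bash
python3 - <<'E'
from h import *
z=np.load('pics/scene0.npz'); p,d,K,T=[z[k] for k in 'pdKT']; P=cloud(d,K,T)
for n,u,v in [('decoy',405,173),('decoyz',403,194),('flask',452,157),('bottle',426,265),('dish',292,190),('pink',231,302),('beaker',276,375)]: print(n,P[v,u].round(3))
z=np.load('pics/wrist0.npz');s=read_state();R=s['tool_rot']
for a in (0,.05,.1): print(px(z['K'],z['T'],s['eef_pos']+R[:,0]*a))
# handle yaw from top-edge contour in both
E
```

```text
decoy [0.566 0.364 0.097]
decoyz [0.573 0.366 0.017]
flask [0.62  0.473 0.119]
bottle [0.786 0.182 0.139]
dish [0.379 0.149 0.034]
pink [ 0.529 -0.152  0.028]
beaker [ 0.73  -0.181  0.05 ]
(np.float64(319.53679938223553), np.float64(293.43303842097055))
(np.float64(319.30592123871526), np.float64(258.8804026859436))
(np.float64(319.1567467043368), np.float64(236.55532128702563))
```

>>> send_rows(deltas=[[[45,-45,0],[0,0,0],1],[[90,-90,0],[0,0,0],1],[[135,-135,0],[0,0,0],1],[[175,-180,0],[0,0,0],1],[[215,-225,0],[0,0,0],0.7],[[260,-270,0],[0,0,0],0.6],[[305,-315,0],[0,0,0],0.55],[[350,-361,-10],[0,0,0],0.55]])

```text
t: 1.15
eef_pos: [0.559, 0.2819, 0.2172]
tool_rot: [[0.001, 0.95, -0.312], [-0.0, -0.312, -0.95], [-1.0, 0.001, -0.0]]
force: [0.2, 1.6, 1.1]
finger_gap: 0.608
```

```bash
python3 - <<'E'
from h import *
s=read_state();print(s['eef_pos'])
snap('wrist','w1')
E
```

```text
[0.55901049 0.28192203 0.21717149]
```

View pics/w1.png

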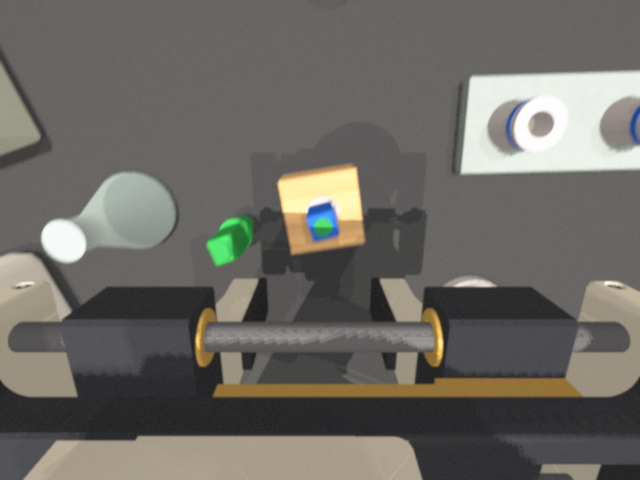

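The wrist view shows the blue handle top at about (322,226), turned slightly relative to the image axes, and the green decoy at (230,240). Next I'll measure the handle top's centre and yaw.

```bash
python3 - <<'E'
from h import *
z=np.load('pics/w1.npz'); p,d,K,T=[z[k] for k in 'pdKT']; P=cloud(d,K,T)
m=np.zeros((480,640),bool); m[195:250,295:350]=1
hsv=cv2.cvtColor(p,cv2.COLOR_RGB2HSV)
print('ztop',P[226,322])
t=m&(P[...,2]>.095)&(P[...,2]<.112)
v,u=np.where(t); print(len(u),P[t].mean(0).round(4))
X=np.array([onz(K,T,a,b,.102) for a,b in zip(u,v)])
r=cv2.minAreaRect((X[:,:2]*1000).astype(np.float32)); print(r)
g=m&(hsv[...,0]>45)&(hsv[...,0]<85)&(hsv[...,1]>100); v,u=np.where(g); print('dot',len(u),onz(K,T,u.mean(),v.mean(),.102))
w=(hsv[...,0]>8)&(hsv[...,0]<25)&(hsv[...,1]>80)&(abs(P[...,2]-.05)<.004); Q=P[w]; Q=Q[np.linalg.norm(Q[:,:2]-[.561,.279],axis=1)<.07]; print('wood',cv2.minAreaRect((Q[:,:2]*1000).astype(np.float32)))
cv2.imwrite('pics/w1z.png',cv2.cvtColor(cv2.resize(p[150:270,200:380],None,fx=4,fy=4,interpolation=2),cv2.COLOR_RGB2BGR))
# adapter top ring
t=(abs(P[...,2]-.075)<.004); t[:80]&=True; v,u=np.where(t&(np.mgrid[:480,:640][1]>490)&(np.mgrid[:480,:640][1]<580)&(np.mgrid[:480,:640][0]<170)); X=np.array([onz(K,T,a,b,.075)[:2] for a,b in zip(u,v)]); print(len(X),cv2.minEnclosingCircle((X*1000).astype(np.float32)),X.mean(0))
E
```

```text
ztop [0.56302884 0.27816243 0.10321435]
794 [0.5622 0.279  0.1018]
((562.2265625, 279.06201171875), (23.86091423034668, 25.08448028564453), 87.1290512084961)
dot 219 [0.56190492 0.27778281 0.102     ]
wood ((561.0358276367188, 279.3561706542969), (76.06366729736328, 76.22553253173828), 80.90984344482422)
1782 ((582.6453857421875, 78.62908935546875), 22.84470558166504) [0.58288485 0.07819664]
```

View pics/w1z.png

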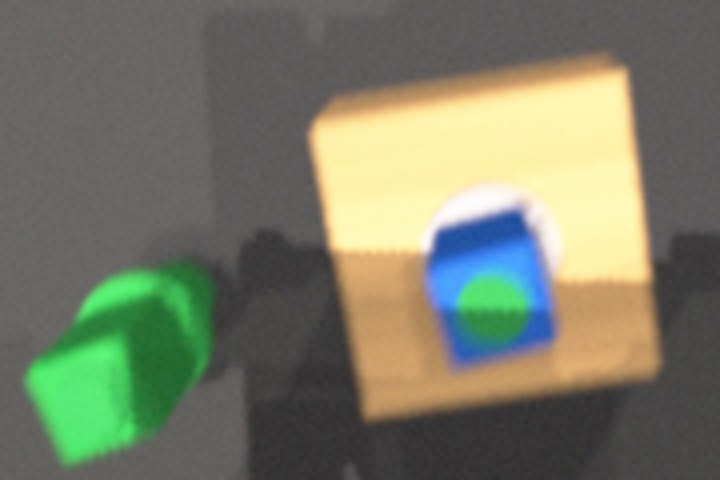

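>>> send_rows(deltas=[[[3,-3.4,0],[0,0,0.134],0.55],[[3,-3.4,-20],[0,0,0.267],0.55],[[3,-3.4,-55],[0,0,0.267],0.55],[[3,-3.4,-90],[0,0,0.267],0.55],[[3,-3.4,-100],[0,0,0.267],0.55],[[3,-3.4,-100],[0,0,0.267],0.55]])

```text
t: 1.95
eef_pos: [0.5648, 0.2732, 0.1148]
tool_rot: [[-0.001, 0.999, -0.054], [-0.005, -0.054, -0.999], [-1.0, -0.0, 0.005]]
force: [0.2, 1.1, -0.3]
finger_gap: 0.552
```

```bash
python3 - <<'E'
from h import *
s=read_state();print(s['eef_pos'],s['tool_rot'][:,2])
snap('wrist','w2')
E
```

```text
[0.56482294 0.27319957 0.11477543] [-0.05388898 -0.99853587  0.0046996 ]
```

View pics/w2.png

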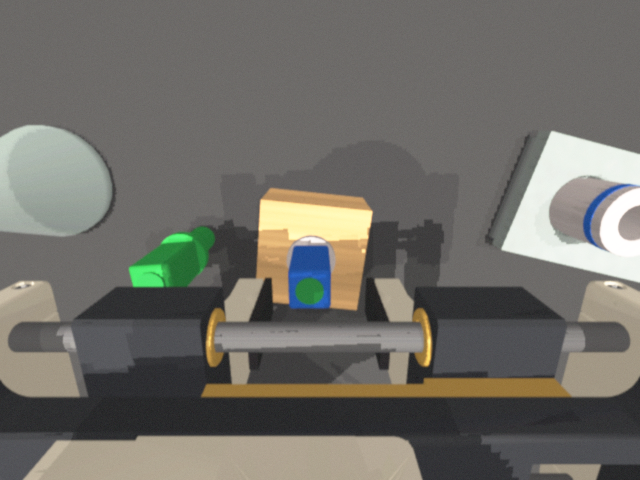

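```bash
python3 - <<'E'
from h import *
z=np.load('pics/w2.npz'); p,d,K,T=[z[k] for k in 'pdKT']; P=cloud(d,K,T)
hsv=cv2.cvtColor(p,cv2.COLOR_RGB2HSV)
m=np.zeros((480,640),bool); m[240:320,280:340]=1
t=m&(P[...,2]>.095)&(P[...,2]<.112); v,u=np.where(t)
X=np.array([onz(K,T,a,b,.102) for a,b in zip(u,v)]); print(cv2.minAreaRect((X[:,:2]*1000).astype(np.float32)))
g=m&(hsv[...,0]>45)&(hsv[...,0]<85)&(hsv[...,1]>100); v,u=np.where(g); print('dot',len(u),onz(K,T,u.mean(),v.mean(),.102))
print(read_state()['eef_pos'])
E
```

```text
((563.135498046875, 279.2308654785156), (23.63037872314453, 25.792783737182617), 86.89027404785156)
dot 565 [0.56052034 0.27942392 0.102     ]
[0.56538941 0.27362536 0.11579993]
```

>>> send_rows(deltas=[[[-3,5.5,0],[0,0,0],0.55],[[-3,5.5,0],[0,0,0],0.55],[[-3,5.5,-20],[0,0,0],0.55],[[-3,5.5,-35],[0,0,0],0.55],[[-3,5.5,-45],[0,0,0],0.55],[[-3,5.5,-50],[0,0,0],0.55],[[-3,5.5,-51],[0,0,0],0.55]])

```text
t: 2.88
eef_pos: [0.5624, 0.2791, 0.0646]
tool_rot: [[0.001, 0.999, -0.054], [-0.004, -0.054, -0.999], [-1.0, 0.001, 0.004]]
force: [0.5, -0.3, -0.2]
finger_gap: 0.545
```

```bash
python3 - <<'E'
from h import *
s=read_state();print(s['eef_pos'],s['force'],s['tool_rot'])
snap('wrist','w3')
E
```

```text
[0.56242839 0.27906387 0.06462621] [ 0.50780865 -0.33971881 -0.21084296] [[ 6.09036443e-04  9.98554805e-01 -5.37394735e-02]
 [-3.82774299e-03 -5.37367619e-02 -9.98547800e-01]
 [-9.99992489e-01  8.13852894e-04  3.78948351e-03]]
```

View pics/w3.png

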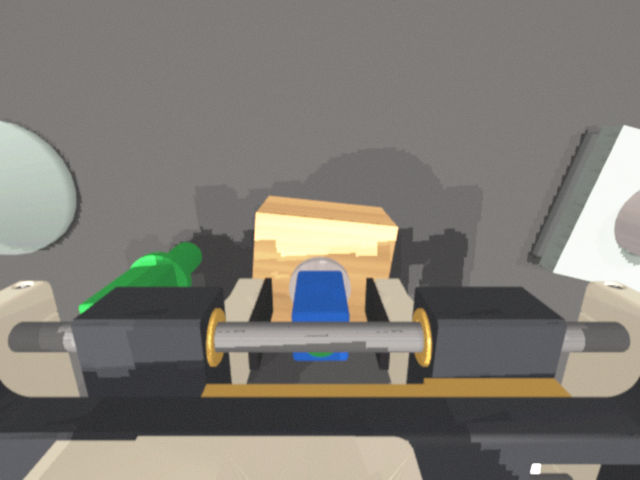

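The handle sits centred between the pads at about (320,300). I'll close on it.

>>> send_rows(deltas=[[[0,0,0],[0,0,0],0.15],[[0,0,0],[0,0,0],0.15],[[0,0,0],[0,0,0],0.15],[[0,0,0],[0,0,0],0.15],[[0,0,0],[0,0,0],0.15]], squeeze=35)

```text
t: 3.55
eef_pos: [0.5626, 0.2792, 0.0651]
tool_rot: [[0.001, 0.999, -0.054], [-0.004, -0.054, -0.999], [-1.0, 0.001, 0.003]]
force: [-0.3, -0.9, 2.4]
finger_gap: 0.272
```

```bash
python3 - <<'E'
from h import *
s=read_state();print(s['eef_pos'],s['force'],s['finger_gap'])
E
```

```text
[0.56260248 0.27917476 0.0650586 ] [-0.28746785 -0.9135231   2.39242248] 0.27178639780806335
```

>>> send_rows(deltas=[[[0,0,10],[0,0,0],0.15],[[0,0,25],[0,0,0],0.15],[[0,0,50],[0,0,0],0.15],[[0,0,80],[0,0,0],0.15],[[0,0,100],[0,0,0],0.15],[[0,0,105],[0,0,0],0.15],[[0,-40,105],[0,0,0],0.15],[[0,-90,105],[0,0,0],0.15]])

```text
t: 4.55
eef_pos: [0.5621, 0.1887, 0.1695]
tool_rot: [[0.0, 0.999, -0.052], [-0.004, -0.052, -0.999], [-1.0, 0.001, 0.004]]
force: [0.5, -0.4, -1.4]
finger_gap: 0.269
```

>>> send_rows(deltas=[[[-2,-50,0],[0,0,0],0.15],[[-4,-90,0],[0,0,0],0.15],[[-6,-130,0],[0,0,0],0.15],[[-8,-170,0],[0,0,0],0.15],[[-10,-195,0],[0,0,0],0.15],[[-12,-210,0],[0,0,0],0.15],[[-12,-212,0],[0,0,0],0.15]])

```text
t: 5.42
eef_pos: [0.5498, -0.0238, 0.1692]
tool_rot: [[-0.0, 0.999, -0.053], [-0.004, -0.053, -0.999], [-1.0, 0.0, 0.004]]
force: [0.9, 0.3, -1.9]
finger_gap: 0.268
```

```bash
python3 - <<'E'
from h import *
s=read_state();print(s['eef_pos'],s['force'],s['finger_gap'],s['tool_rot'])
for n in ['scene','side']:
    p,d,c=snap(n,n+'1')
    u,v=px(c['camera_matrix'],c['T'],[.55,-.028,.09]); u,v=int(u),int(v)
    cv2.imwrite(f'pics/c_{n}1.png',cv2.cvtColor(cv2.resize(p[v-70:v+70,u-70:u+70],None,fx=4,fy=4,interpolation=2),cv2.COLOR_RGB2BGR)); print(u,v)
print(read_state()['eef_pos'])
E
```

```text
[ 0.5497808  -0.02383449  0.169236  ] [ 0.88899423  0.33105603 -1.88064982] 0.2677851173453192 [[-1.61773165e-04  9.98587699e-01 -5.31279670e-02]
 [-3.77057175e-03 -5.31281991e-02 -9.98580581e-01]
 [-9.99992878e-01  3.87792704e-05  3.77384129e-03]]
277 261
340 182
[ 0.55014915 -0.02297504  0.16934358]
```

View pics/c_scene1.png

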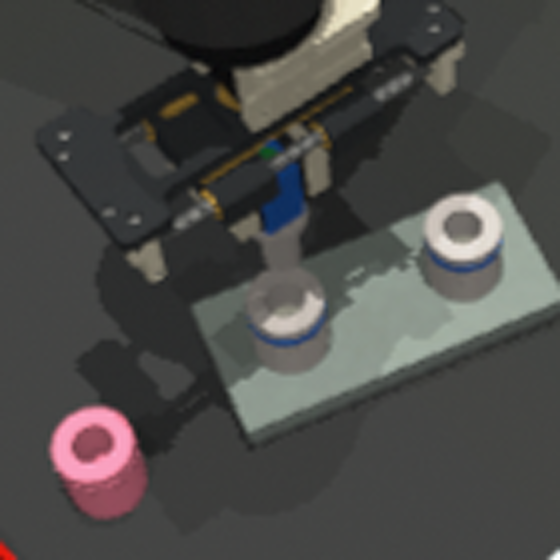

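View pics/c_side1.png

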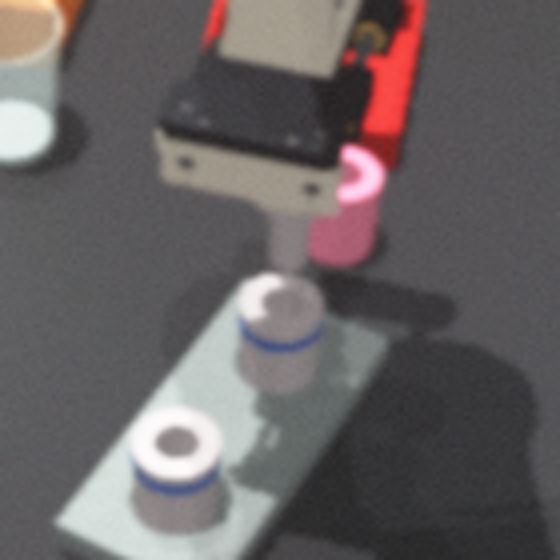

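```bash
cat > fit.py <<'E'
from h import *
from scipy.optimize import least_squares
def fit(Q,r,x0):
    f=lambda c:np.hypot(Q[:,0]-c[0],Q[:,1]-c[1])-r
    return least_squares(f,x0,loss='soft_l1',f_scale=.0015).x
def run(tag,pin=True,pc=(.55,-.024),pz=(.117,.15)):
    for n in ['scene','side']:
        z=np.load(f'pics/{n}{tag}.npz'); p,d,K,T=[z[k] for k in 'pdKT']; P=cloud(d,K,T)
        if pin:
            m=(np.hypot(P[...,0]-pc[0],P[...,1]-pc[1])<.016)&(P[...,2]>pz[0])&(P[...,2]<pz[1]); print(n,'pin',m.sum(),fit(P[m],.010,pc).round(4))
            # silhouette: per-row centre cast
            v,u=np.where(m); 
        for c in [(.5505,-.0285),(.5825,.077)]:
            D=np.hypot(P[...,0]-c[0],P[...,1]-c[1])
            m=(D<.027)&(P[...,2]>.034)&(P[...,2]<.07)&(D>.016); t=(D<.026)&(abs(P[...,2]-.075)<.0045)
            v,u=np.where(t); X=np.array([onz(K,T,a,b,.075) for a,b in zip(u,v)])
            (cx,cy),r=cv2.minEnclosingCircle((X[:,:2]*1000).astype(np.float32))
            print(n,'ad',m.sum(),fit(P[m],.022,c).round(4),'top',len(X),round(cx,1),round(cy,1),round(r,1))
if __name__=='__main__':
    run('1'); run('0',False)
E
python3 fit.py
```

```text
scene pin 56 [ 0.5474 -0.024 ]
scene ad 150 [ 0.5499 -0.029 ] top 211 551.3 -29.3 23.2
scene ad 145 [0.581  0.0764] top 207 582.4 74.6 23.5
side pin 109 [ 0.5484 -0.0228]
side ad 226 [ 0.5505 -0.0287] top 234 549.7 -26.6 24.5
side ad 235 [0.5819 0.0767] top 274 582.1 78.6 24.3
scene ad 147 [ 0.5496 -0.0289] top 219 551.0 -30.0 23.1
scene ad 140 [0.5809 0.0765] top 208 582.5 74.6 23.5
side ad 230 [ 0.5502 -0.0288] top 236 550.4 -26.2 24.8
side ad 230 [0.5819 0.0766] top 279 581.3 79.0 24.7
```

>>> send_rows(deltas=[[[2.2,-5.4,-5],[0,0,0],0.15],[[2.2,-5.4,-15],[0,0,0],0.15],[[2.2,-5.4,-23],[0,0,0],0.15],[[2.2,-5.4,-23],[0,0,0],0.15]])

```text
t: 6.02
eef_pos: [0.5517, -0.0284, 0.1452]
tool_rot: [[-0.002, 0.999, -0.052], [-0.004, -0.052, -0.999], [-1.0, -0.002, 0.004]]
force: [0.5, 0.7, -0.8]
finger_gap: 0.272
```

```bash
python3 - <<'E'
from h import *
import fit
s=read_state();print(s['eef_pos'],s['force'])
for n in ['scene','side','wrist']:
    p,d,c=snap(n,n+'2')
    if n!='wrist':
        u,v=px(c['camera_matrix'],c['T'],[.55,-.028,.09]); u,v=int(u),int(v)
        cv2.imwrite(f'pics/c_{n}2.png',cv2.cvtColor(cv2.resize(p[v-40:v+40,u-40:u+40],None,fx=6,fy=6,interpolation=2),cv2.COLOR_RGB2BGR)); print(u,v)
print(read_state()['eef_pos'])
fit.run('2',True,(.55,-.0288),(.094,.128))
E
```

```text
[ 0.55167556 -0.02835889  0.14518985] [ 0.48070932  0.73159469 -0.7771033 ]
277 261
340 182
[ 0.55251751 -0.02829839  0.14649145]
scene pin 46 [ 0.5495 -0.0287]
scene ad 148 [ 0.5497 -0.0289] top 168 550.9 -29.7 22.7
scene ad 144 [0.5811 0.0764] top 203 581.5 74.5 23.2
side pin 100 [ 0.5504 -0.0279]
side ad 231 [ 0.5505 -0.0286] top 194 549.6 -26.0 24.0
side ad 231 [0.582  0.0766] top 275 580.3 78.8 25.0
```

View pics/c_scene2.png

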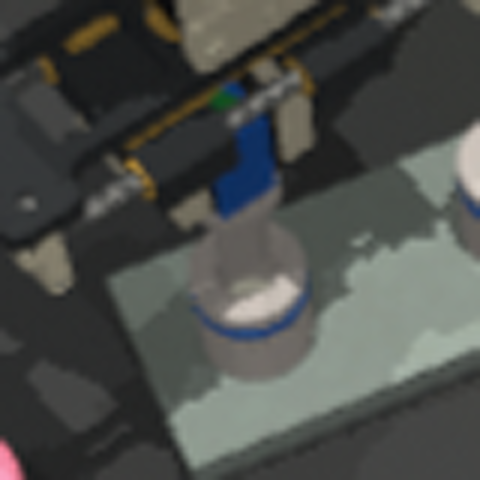

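View pics/c_side2.png

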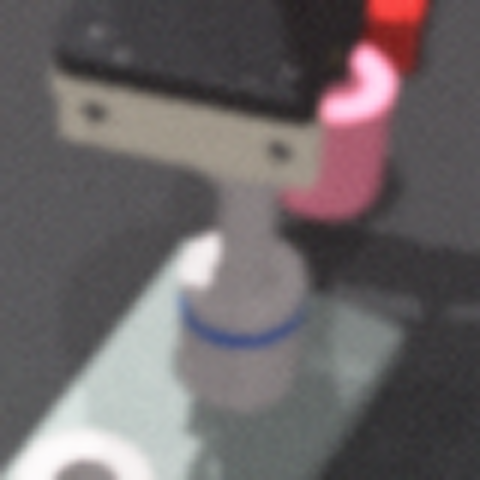

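View pics/wrist2.png

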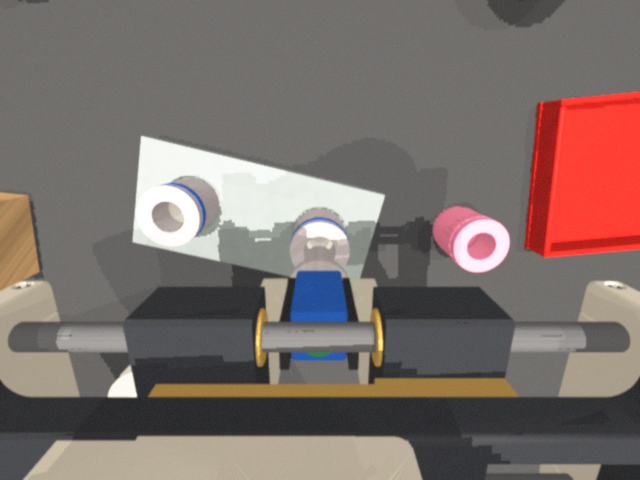

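Both views agree that the pin is within about 0.7 mm of the bore's axis. I'll lower it gently.

>>> send_rows(deltas=[[[0,-0.4,-6],[0,0,0],0.15],[[0,-0.4,-11],[0,0,0],0.15],[[0,-0.4,-15],[0,0,0],0.15],[[0,-0.4,-18],[0,0,0],0.15],[[0,-0.4,-18],[0,0,0],0.15]])

```text
t: 6.8
eef_pos: [0.5524, -0.0287, 0.1282]
tool_rot: [[-0.0, 0.999, -0.052], [-0.004, -0.052, -0.999], [-1.0, 0.0, 0.004]]
force: [0.0, -0.1, -1.5]
finger_gap: 0.271
```

```bash
python3 - <<'E'
from h import *
import fit
s=read_state();print(s['eef_pos'],s['force'],s['wrist_torque'])
p,d,c=snap('scene','scene3')
u,v=px(c['camera_matrix'],c['T'],[.55,-.028,.09]); u,v=int(u),int(v)
cv2.imwrite('pics/c_scene3.png',cv2.cvtColor(cv2.resize(p[v-40:v+40,u-40:u+40],None,fx=6,fy=6,interpolation=2),cv2.COLOR_RGB2BGR))
s=read_state();print(s['eef_pos'],s['force'],s['wrist_torque'])
E
```

```text
[ 0.55238721 -0.02872503  0.12818953] [ 0.04020061 -0.09019789 -1.47109744] [ 0.01039869 -0.01695586  0.00805453]
[ 0.5525077  -0.02873866  0.12841917] [ 0.17334814  0.46294626 -1.39657858] [-0.02638836 -0.01033719 -0.03416965]
```

View pics/c_scene3.png

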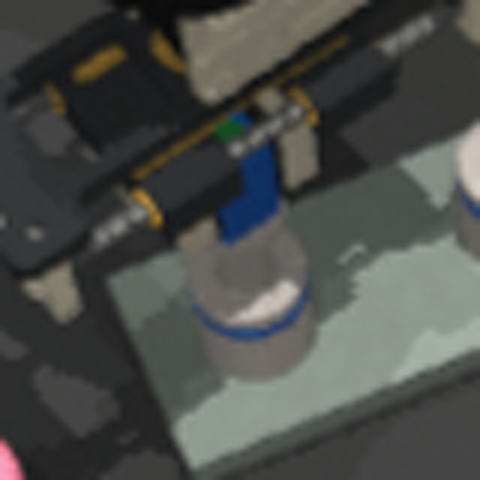

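The pin has entered the bore with no contact force. Next I'll go to just above the expected stop.

>>> send_rows(deltas=[[[0,0,-5],[0,0,0],0.15],[[0,0,-10],[0,0,0],0.15],[[0,0,-15],[0,0,0],0.15],[[0,0,-19],[0,0,0],0.15],[[0,0,-20],[0,0,0],0.15],[[0,0,-20],[0,0,0],0.15]])

```text
t: 7.6
eef_pos: [0.5526, -0.0287, 0.1084]
tool_rot: [[0.0, 0.999, -0.052], [-0.004, -0.052, -0.999], [-1.0, 0.0, 0.004]]
force: [-0.0, 0.2, -1.0]
finger_gap: 0.274
```

>>> send_rows(deltas=[[[0,0,-1],[0,0,0],0.15],[[0,0,-2],[0,0,0],0.15],[[0,0,-3],[0,0,0],0.15],[[0,0,-4],[0,0,0],0.15]])

```text
t: 8.1
eef_pos: [0.5526, -0.0287, 0.1043]
tool_rot: [[0.0, 0.999, -0.052], [-0.004, -0.052, -0.999], [-1.0, 0.0, 0.004]]
force: [-0.9, -0.6, -1.7]
finger_gap: 0.272
```

>>> send_rows(deltas=[[[0,0,-1],[0,0,0],0.15],[[0,0,-2],[0,0,0],0.15],[[0,0,-2],[0,0,0],0.15]])

```text
t: 8.48
eef_pos: [0.5526, -0.0288, 0.1026]
tool_rot: [[0.0, 0.999, -0.052], [-0.004, -0.052, -0.999], [-1.0, 0.001, 0.004]]
force: [-1.2, -0.2, 3.4]
finger_gap: 0.272
```

>>> send_rows(deltas=[[[0,0,-1],[0,0,0],0.15],[[0,0,-2],[0,0,0],0.15],[[0,0,-2],[0,0,0],0.15]])

```text
t: 8.85
eef_pos: [0.5527, -0.0287, 0.1008]
tool_rot: [[0.001, 0.999, -0.052], [-0.004, -0.052, -0.999], [-1.0, 0.001, 0.004]]
force: [-2.4, 0.7, 4.6]
finger_gap: 0.274
```

>>> send_rows(deltas=[[[0,0,-1],[0,0,0],0.15],[[0,0,-2],[0,0,0],0.15],[[0,0,-2],[0,0,0],0.15]])

```text
t: 9.22
eef_pos: [0.5527, -0.0288, 0.099]
tool_rot: [[0.001, 0.999, -0.052], [-0.004, -0.052, -0.999], [-1.0, 0.001, 0.004]]
force: [-3.2, 1.6, 6.7]
finger_gap: 0.272
```

```bash
python3 - <<'E'
from h import *
s=read_state();print(s['eef_pos'],s['force'],s['wrist_torque'])
p,d,c=snap('side','side4')
u,v=px(c['camera_matrix'],c['T'],[.55,-.028,.09]); u,v=int(u),int(v)
cv2.imwrite('pics/c_side4.png',cv2.cvtColor(cv2.resize(p[v-40:v+60,u-50:u+50],None,fx=6,fy=6,interpolation=2),cv2.COLOR_RGB2BGR))
P=cloud(d,c['camera_matrix'],c['T'])
for nm,m in [('stand',(abs(P[...,0]-.566)<.02)&(abs(P[...,1]-.024)<.02))]: print(np.median(P[m][:,2]))
z=np.load('pics/side0.npz');P0=cloud(z['d'],z['K'],z['T']);print(np.median(P0[m][:,2]))
E
```

```text
[ 0.55267891 -0.0287753   0.09897023] [-3.24379193  1.55842888  6.66676474] [0.29658949 1.21560633 0.02035371]
0.26476641803807544
0.004413713545987519
```

View pics/c_side4.png

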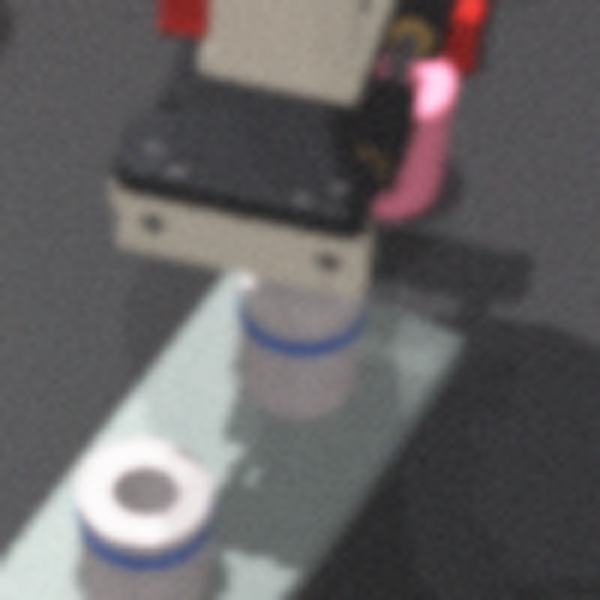

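The pin stopped about 29 mm below the top, with about 8 N of push and the stand sinking. This adapter is the tight one. I'll withdraw and move to the other.

>>> send_rows(deltas=[[[0,0,4],[0,0,0],0.15],[[0,0,10],[0,0,0],0.15],[[0,0,20],[0,0,0],0.15],[[0,0,32],[0,0,0],0.15],[[0,0,42],[0,0,0],0.15],[[0,0,50],[0,0,0],0.15],[[0,0,50],[0,0,0],0.15]])

```text
t: 10.15
eef_pos: [0.5531, -0.0286, 0.1498]
tool_rot: [[0.002, 0.999, -0.051], [-0.004, -0.051, -0.999], [-1.0, 0.002, 0.004]]
force: [0.4, 0.2, -1.9]
finger_gap: 0.274
```

>>> send_rows(deltas=[[[7,25,0],[0,0,0],0.15],[[16,52,0],[0,0,0],0.15],[[24,80,0],[0,0,0],0.15],[[30,100,0],[0,0,0],0.15],[[31,105.4,0],[0,0,0],0.15],[[31,105.4,0],[0,0,0],0.15]])

```text
t: 10.9
eef_pos: [0.5838, 0.0767, 0.1495]
tool_rot: [[0.001, 0.999, -0.051], [-0.004, -0.051, -0.999], [-1.0, 0.002, 0.004]]
force: [-0.2, -1.3, -1.6]
finger_gap: 0.273
```

```bash
python3 - <<'E'
from h import *
import fit
s=read_state();print(s['eef_pos'],s['force'],s['wrist_torque'],s['finger_gap'])
for n in ['scene','side','wrist']:
    p,d,c=snap(n,n+'5')
    if n!='wrist':
        u,v=px(c['camera_matrix'],c['T'],[.5814,.0766,.09]); u,v=int(u),int(v)
        cv2.imwrite(f'pics/c_{n}5.png',cv2.cvtColor(cv2.resize(p[v-40:v+40,u-40:u+40],None,fx=6,fy=6,interpolation=2),cv2.COLOR_RGB2BGR))
print(read_state()['eef_pos'])
fit.run('5',True,(.5814,.0766),(.1,.118)); fit.run('5',True,(.5814,.0766),(.118,.137))
E
```

```text
[0.58380997 0.07671339 0.14952885] [-0.22839038 -1.34937056 -1.61218051] [-0.0552412   0.01338442  0.00525539] 0.2734424460011254
[0.58381451 0.0760342  0.14980891]
scene pin 39 [0.5816 0.0766]
scene ad 146 [ 0.5499 -0.029 ] top 215 551.3 -29.3 23.2
scene ad 145 [0.5808 0.0764] top 161 582.7 75.9 23.2
side pin 55 [0.5822 0.0765]
side ad 233 [ 0.5504 -0.0286] top 232 550.5 -26.1 24.9
side ad 235 [0.5818 0.0768] top 225 581.0 79.0 24.4
scene pin 11 [0.5824 0.077 ]
scene ad 146 [ 0.5499 -0.029 ] top 215 551.3 -29.3 23.2
scene ad 145 [0.5808 0.0764] top 161 582.7 75.9 23.2
side pin 7 [0.5766 0.0778]
side ad 233 [ 0.5504 -0.0286] top 232 550.5 -26.1 24.9
side ad 235 [0.5818 0.0768] top 225 581.0 79.0 24.4
```

View pics/c_scene5.png

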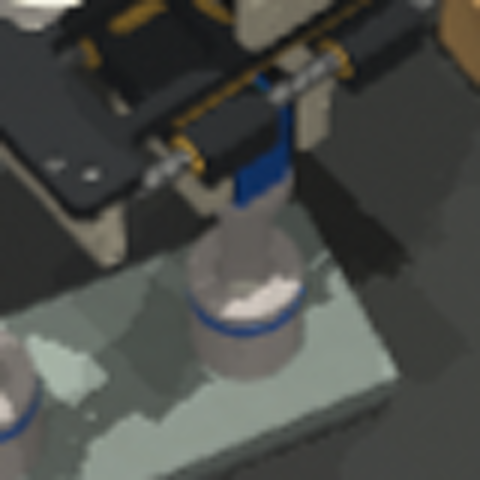

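View pics/c_side5.png

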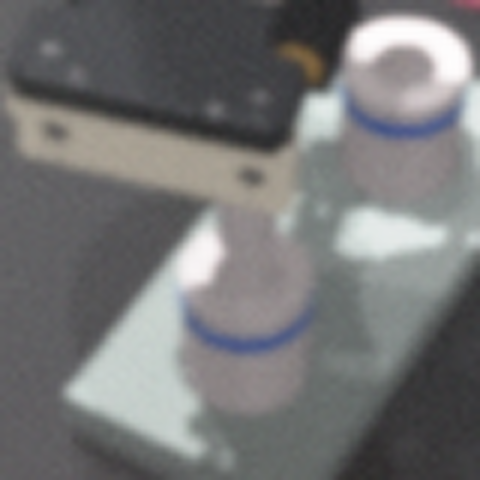

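The pin is within about 0.6 mm of the second bore's axis in both views. I'll insert it.

>>> send_rows(deltas=[[[-0.5,0,-6],[0,0,0],0.15],[[-0.5,0,-12],[0,0,0],0.15],[[-0.5,0,-17],[0,0,0],0.15],[[-0.5,0,-20],[0,0,0],0.15],[[-0.5,0,-22],[0,0,0],0.15],[[-0.5,0,-22],[0,0,0],0.15]])

```text
t: 11.8
eef_pos: [0.5833, 0.0761, 0.1277]
tool_rot: [[0.002, 0.999, -0.052], [-0.004, -0.052, -0.999], [-1.0, 0.002, 0.004]]
force: [0.8, 0.3, -0.9]
finger_gap: 0.272
```

>>> send_rows(deltas=[[[0,0,-4],[0,0,0],0.15],[[0,0,-8],[0,0,0],0.15],[[0,0,-11],[0,0,0],0.15],[[0,0,-14],[0,0,0],0.15],[[0,0,-16],[0,0,0],0.15],[[0,0,-16],[0,0,0],0.15]])

```text
t: 12.55
eef_pos: [0.5832, 0.0761, 0.1115]
tool_rot: [[0.001, 0.999, -0.052], [-0.004, -0.052, -0.999], [-1.0, 0.002, 0.004]]
force: [0.0, -0.1, -0.9]
finger_gap: 0.27
```

>>> send_rows(deltas=[[[0,0,-2],[0,0,0],0.15],[[0,0,-4],[0,0,0],0.15],[[0,0,-6],[0,0,0],0.15],[[0,0,-8],[0,0,0],0.15],[[0,0,-10],[0,0,0],0.15],[[0,0,-10],[0,0,0],0.15]])

```text
t: 13.3
eef_pos: [0.5831, 0.076, 0.1013]
tool_rot: [[0.001, 0.999, -0.052], [-0.004, -0.052, -0.999], [-1.0, 0.001, 0.004]]
force: [0.3, -0.4, -2.2]
finger_gap: 0.27
```

>>> send_rows(deltas=[[[0,0,-1.5],[0,0,0],0.15],[[0,0,-3],[0,0,0],0.15],[[0,0,-4.5],[0,0,0],0.15],[[0,0,-6],[0,0,0],0.15],[[0,0,-7.5],[0,0,0],0.15],[[0,0,-7.5],[0,0,0],0.15]])

```text
t: 14.05
eef_pos: [0.583, 0.076, 0.0937]
tool_rot: [[0.001, 0.999, -0.052], [-0.004, -0.052, -0.999], [-1.0, 0.001, 0.004]]
force: [0.7, -0.4, -0.7]
finger_gap: 0.272
```

Already past the bush depth with no resistance. I'll seat the shoulder next.

>>> send_rows(deltas=[[[0,0,-1],[0,0,0],0.15],[[0,0,-2],[0,0,0],0.15],[[0,0,-3],[0,0,0],0.15],[[0,0,-3],[0,0,0],0.15]])

```text
t: 14.55
eef_pos: [0.583, 0.0759, 0.0905]
tool_rot: [[0.001, 0.999, -0.052], [-0.004, -0.052, -0.999], [-1.0, 0.001, 0.004]]
force: [0.3, -0.3, -1.9]
finger_gap: 0.271
```

>>> send_rows(deltas=[[[0,0,-1],[0,0,0],0.15],[[0,0,-2],[0,0,0],0.15],[[0,0,-2],[0,0,0],0.15]])

```text
t: 14.92
eef_pos: [0.5831, 0.076, 0.0889]
tool_rot: [[0.001, 0.999, -0.052], [-0.004, -0.052, -0.999], [-1.0, 0.001, 0.004]]
force: [-1.3, 0.4, 4.2]
finger_gap: 0.27
```

Shoulder contact at TCP z of about 0.089, which matches fully home. I'll press a touch more, hold, then release.

>>> send_rows(deltas=[[[0,0,-1],[0,0,0],0.15],[[0,0,-1],[0,0,0],0.15],[[0,0,0.5],[0,0,0],0.15],[[0,0,0.5],[0,0,0],0.5],[[0,0,0.5],[0,0,0],0.55],[[0,0,0.5],[0,0,0],0.55],[[0,0,0.5],[0,0,0],0.55]])

```text
t: 15.8
eef_pos: [0.5831, 0.076, 0.0893]
tool_rot: [[0.001, 0.999, -0.052], [-0.004, -0.052, -0.999], [-1.0, 0.001, 0.004]]
force: [0.9, -0.1, -0.3]
finger_gap: 0.549
```

```bash
python3 - <<'E'
from h import *
s=read_state();print(s['eef_pos'],s['force'],s['finger_gap'])
p,d,c=snap('wrist','wrist6')
p,d,c=snap('side','side6')
u,v=px(c['camera_matrix'],c['T'],[.5814,.0766,.09]); u,v=int(u),int(v)
cv2.imwrite('pics/c_side6.png',cv2.cvtColor(cv2.resize(p[v-50:v+50,u-50:u+50],None,fx=5,fy=5,interpolation=2),cv2.COLOR_RGB2BGR))
E
```

```text
[0.58311191 0.07599467 0.08925608] [ 0.90309299 -0.08383031 -0.26795804] 0.5493683876341522
```

View pics/c_side6.png

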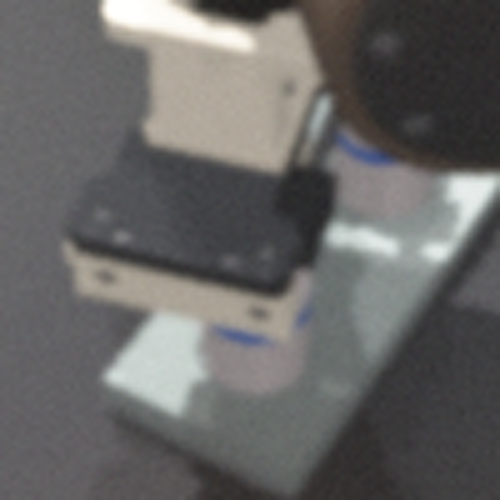

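View pics/wrist6.png

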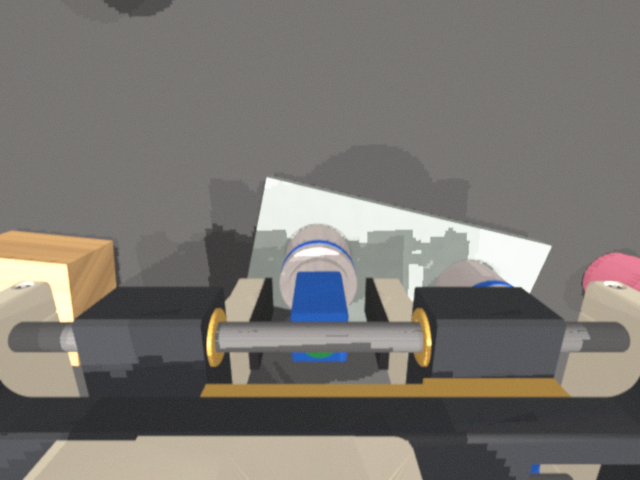

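The gauge stands home between the open pads. I'll raise the gripper, clear of it.

>>> send_rows(deltas=[[[0,0,10],[0,0,0],0.55],[[0,0,30],[0,0,0],0.55],[[0,0,60],[0,0,0],0.55],[[0,0,95],[0,0,0],0.6],[[0,0,120],[0,0,0],0.65],[[0,0,125],[0,0,0],0.7]])

```text
t: 16.65
eef_pos: [0.5841, 0.0763, 0.2171]
tool_rot: [[0.005, 0.999, -0.052], [-0.003, -0.052, -0.999], [-1.0, 0.005, 0.003]]
force: [-0.9, 0.4, 0.1]
finger_gap: 0.682
```

```bash
python3 - <<'E'
from h import *
import fit
s=read_state();print(s['eef_pos'],s['force'],s['finger_gap'],s['joint_positions'])
for n in ['scene','side']:
    p,d,c=snap(n,n+'7')
    u,v=px(c['camera_matrix'],c['T'],[.5814,.0766,.09]); u,v=int(u),int(v)
    cv2.imwrite(f'pics/c_{n}7.png',cv2.cvtColor(cv2.resize(p[v-50:v+50,u-50:u+50],None,fx=5,fy=5,interpolation=2),cv2.COLOR_RGB2BGR))
    P=cloud(d,c['camera_matrix'],c['T']); m=(np.hypot(P[...,0]-.582,P[...,1]-.077)<.02)&(P[...,2]<.15); print('topz',np.percentile(P[m][:,2],[90,95,98]))
fit.run('7',False)
E
```

```text
[0.58412277 0.07628504 0.21710397] [-0.88129778  0.4014004   0.0894978 ] 0.6818625415925245 [ 26.6266644   12.71988678 -11.6658629    0.29952077 -65.42578747
  60.27832153]
topz [0.12780949 0.12853585 0.12974021]
topz [0.1290211  0.12989184 0.13075984]
scene ad 140 [ 0.5498 -0.029 ] top 220 551.8 -30.8 24.1
scene ad 144 [0.581  0.0764] top 107 582.9 74.3 22.8
side ad 229 [ 0.5504 -0.0287] top 237 548.5 -26.6 25.0
side ad 239 [0.5819 0.0767] top 141 581.6 78.8 23.8
```

View pics/c_scene7.png

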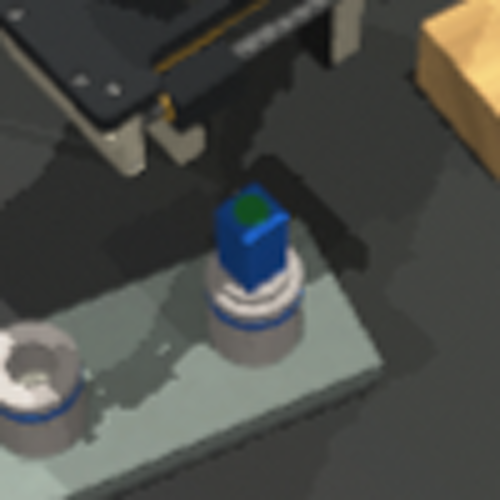

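View pics/c_side7.png

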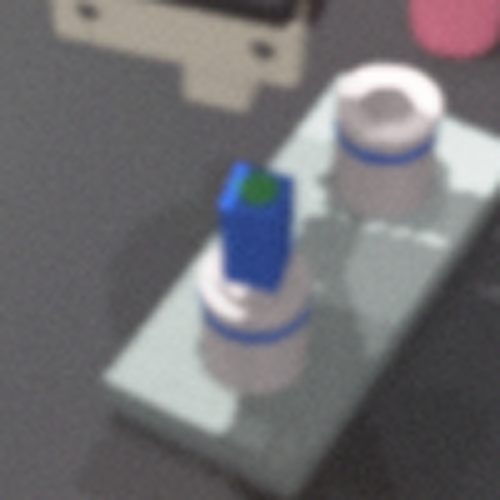

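Both views show the gauge home: its top is at z ≈ 0.128–0.129 (0.127 expected) and the shoulder sits on the adapter. Now I'll go over to the tight adapter, turning the jaws across the stand.

>>> send_rows(deltas=[[[-4,-13,0],[0,0,-0.17],0.7],[[-8,-26,0],[0,0,-0.35],0.7],[[-12,-40,0],[0,0,-0.52],0.7],[[-17,-52,0],[0,0,-0.7],0.7],[[-21,-65,0],[0,0,-0.87],0.7],[[-25,-80,0],[0,0,-1.05],0.7],[[-29,-92,0],[0,0,-1.22],0.7],[[-33.6,-105,0],[0,0,-1.4],0.7]])

```text
t: 17.75
eef_pos: [0.5488, -0.0294, 0.2137]
tool_rot: [[-0.005, 0.113, -0.994], [-0.003, -0.994, -0.113], [-1.0, 0.003, 0.006]]
force: [-0.4, 0.8, -0.9]
finger_gap: 0.699
```

```bash
python3 - <<'E'
from h import *
s=read_state();R=s['tool_rot'];print(s['eef_pos'],R,np.degrees(np.arctan2(R[1,2],R[0,2])))
E
```

```text
[ 0.54879033 -0.02941824  0.21371036] [[-0.00534715  0.11261212 -0.99362464]
 [-0.00317336 -0.99363575 -0.11259631]
 [-0.99998067  0.00255106  0.00567048]] -173.5348926443148
```

>>> send_rows(deltas=[[[1.7,0.6,0],[0,0,-0.14],0.7],[[1.7,0.6,-15],[0,0,-0.28],0.7],[[1.7,0.6,-40],[0,0,-0.405],0.7],[[1.7,0.6,-65],[0,0,-0.405],0.7],[[1.7,0.6,-90],[0,0,-0.405],0.7],[[1.7,0.6,-110],[0,0,-0.405],0.7],[[1.7,0.6,-112],[0,0,-0.405],0.7],[[1.7,0.6,-112],[0,0,-0.405],0.7]])

```text
t: 18.75
eef_pos: [0.5505, -0.0289, 0.1017]
tool_rot: [[-0.007, -0.288, -0.958], [-0.001, -0.958, 0.288], [-1.0, 0.003, 0.006]]
force: [-0.1, -0.2, -0.3]
finger_gap: 0.696
```

```bash
python3 - <<'E'
from h import *
s=read_state();R=s['tool_rot'];print(s['eef_pos'],R,np.degrees(np.arctan2(R[1,2],R[0,2])),s['joint_positions'])
snap('wrist','wrist8')
print(R[:2,2]@(np.array([.5503,-.0288])-s['eef_pos'][:2]),R[:2,1]@(np.array([.5503,-.0288])-s['eef_pos'][:2]))
E
```

```text
[ 0.5504623  -0.0289055   0.10168105] [[-0.00673466 -0.28791119 -0.95763343]
 [-0.00117503 -0.95765221  0.2879251 ]
 [-0.99997663  0.00306433  0.00611116]] 163.26590280882604 [ 17.31934333  15.83897292 -24.10955057  -0.06563246 -50.43991304
 -34.01093204]
0.0001857959964215435 -5.430654050506037e-05
```

View pics/wrist8.png

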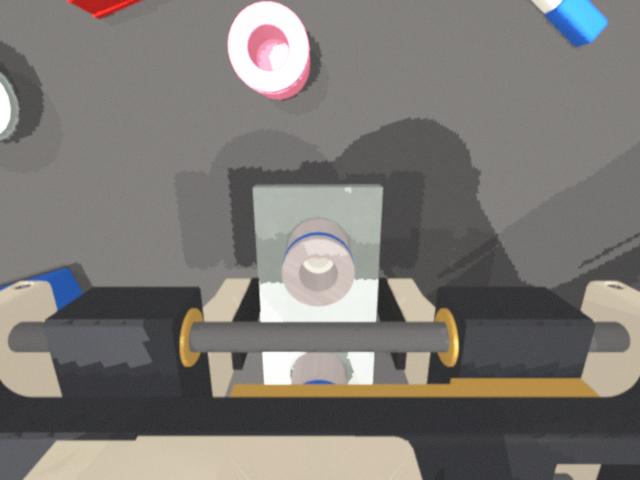

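The adapter is centred between the jaws (column about 319). I'll descend and grip.

>>> send_rows(deltas=[[[0,0,-15],[0,-0.006,0],0.7],[[0,0,-30],[0,-0.006,0],0.7],[[0,0,-45],[0,-0.006,0],0.7],[[0,0,-57],[0,-0.006,0],0.7],[[0,0,-63],[0,-0.006,0],0.7],[[0,0,-63.5],[0,-0.006,0],0.7],[[0,0,-63.5],[0,-0.006,0],0.7]])

```text
t: 19.68
eef_pos: [0.5511, -0.0287, 0.0389]
tool_rot: [[0.001, -0.288, -0.958], [-0.001, -0.958, 0.288], [-1.0, 0.001, -0.001]]
force: [-0.2, -0.2, 0.6]
finger_gap: 0.702
```

>>> send_rows(deltas=[[[0,0,0],[0,0,0],0.4],[[0,0,0],[0,0,0],0.4],[[0,0,0],[0,0,0],0.4],[[0,0,0],[0,0,0],0.4]], squeeze=40)

```text
t: 20.18
eef_pos: [0.5512, -0.0287, 0.0392]
tool_rot: [[0.001, -0.288, -0.958], [-0.001, -0.958, 0.288], [-1.0, 0.0, -0.001]]
force: [-1.1, 0.8, 2.6]
finger_gap: 0.502
```

```bash
python3 - <<'E'
from h import *
s=read_state();print(s['eef_pos'],s['force'],s['finger_gap'],s['finger_gap']*88)
E
```

```text
[ 0.55122136 -0.0286961   0.0392082 ] [-1.14699415  0.78789706  2.62177892] 0.5017598581365303 44.15486751601467
```

>>> send_rows(deltas=[[[0,0,4],[0,0,0],0.4],[[0,0,12],[0,0,0],0.4],[[0,0,28],[0,0,0],0.4],[[0,0,50],[0,0,0],0.4],[[0,0,72],[0,0,0],0.4],[[0,0,85],[0,0,0],0.4],[[0,0,88],[0,0,0],0.4]])

```text
t: 21.05
eef_pos: [0.5517, -0.0285, 0.1284]
tool_rot: [[0.003, -0.288, -0.958], [-0.0, -0.958, 0.288], [-1.0, -0.001, -0.003]]
force: [-0.1, -0.2, -3.9]
finger_gap: 0.501
```

>>> send_rows(deltas=[[[3,-20,0],[0,0,0],0.4],[[8,-60,0],[0,0,0],0.4],[[14,-105,0],[0,0,0],0.4],[[20,-150,0],[0,0,0],0.4],[[26,-195,0],[0,0,0],0.4],[[31,-235,0],[0,0,0],0.4],[[34,-257,0],[0,0,0],0.4],[[34,-257,0],[0,0,0],0.4]])

```text
t: 22.05
eef_pos: [0.585, -0.2867, 0.1272]
tool_rot: [[0.001, -0.29, -0.957], [0.0, -0.957, 0.29], [-1.0, -0.001, -0.001]]
force: [-0.3, 0.0, -2.7]
finger_gap: 0.503
```

```bash
python3 - <<'E'
from h import *
s=read_state();print(s['eef_pos'],s['force'],s['finger_gap']*88,s['tool_rot'][:,0])
for n in ['scene','side']:
    p,d,c=snap(n,n+'9')
    u,v=px(c['camera_matrix'],c['T'],[.585,-.286,.08]); u,v=int(u),int(v)
    cv2.imwrite(f'pics/c_{n}9.png',cv2.cvtColor(cv2.resize(p[max(v-70,0):v+70,u-70:u+70],None,fx=4,fy=4,interpolation=2),cv2.COLOR_RGB2BGR))
E
```

```text
[ 0.58504806 -0.28674581  0.12717709] [-0.33573341  0.02212419 -2.70110344] 44.23844784878144 [ 1.17310920e-03  2.95660148e-04 -9.99999268e-01]
```

View pics/c_scene9.png

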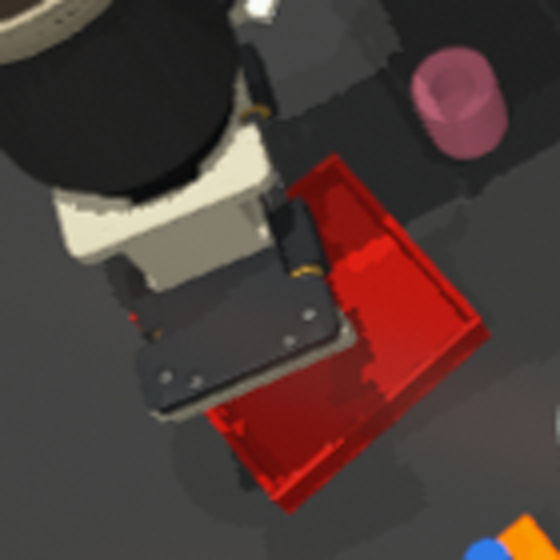

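View pics/c_side9.png

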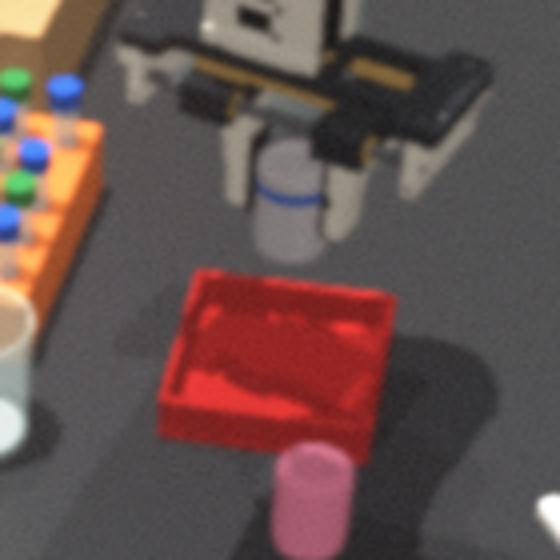

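The side view shows the adapter upright in the jaws above the tray, and the path down is clear. I'll lower it.

>>> send_rows(deltas=[[[0,0,-15],[0,0,0],0.4],[[0,0,-35],[0,0,0],0.4],[[0,0,-55],[0,0,0],0.4],[[0,0,-72],[0,0,0],0.4],[[0,0,-85],[0,0,0],0.4],[[0,0,-93],[0,0,0],0.4],[[0,0,-98],[0,0,0],0.4],[[0,0,-98],[0,0,0],0.4]])

```text
t: 23.15
eef_pos: [0.5851, -0.2852, 0.0296]
tool_rot: [[0.002, -0.288, -0.958], [0.0, -0.958, 0.288], [-1.0, -0.001, -0.001]]
force: [-0.0, 0.5, -3.6]
finger_gap: 0.499
```

>>> send_rows(deltas=[[[0,0,-1],[0,0,0],0.4],[[0,0,-2],[0,0,0],0.4],[[0,0,-3],[0,0,0],0.4],[[0,0,-4],[0,0,0],0.4],[[0,0,-4],[0,0,0],0.4]])

```text
t: 23.78
eef_pos: [0.5851, -0.2852, 0.0255]
tool_rot: [[0.001, -0.288, -0.958], [0.0, -0.958, 0.288], [-1.0, -0.001, -0.001]]
force: [0.5, 0.1, -3.7]
finger_gap: 0.496
```

>>> send_rows(deltas=[[[0,0,-0.5],[0,0,0],0.4],[[0,0,-1],[0,0,0],0.4],[[0,0,-1.5],[0,0,0],0.4],[[0,0,-1.5],[0,0,0],0.4]])

```text
t: 24.28
eef_pos: [0.5851, -0.2851, 0.024]
tool_rot: [[0.001, -0.288, -0.958], [0.001, -0.958, 0.288], [-1.0, -0.001, -0.001]]
force: [-0.5, -0.5, -2.8]
finger_gap: 0.502
```

>>> send_rows(deltas=[[[0,0,-0.4],[0,0,0],0.4],[[0,0,-0.8],[0,0,0],0.4],[[0,0,-0.8],[0,0,0],0.4]])

```text
t: 24.65
eef_pos: [0.5851, -0.2852, 0.0233]
tool_rot: [[0.001, -0.288, -0.958], [0.0, -0.958, 0.288], [-1.0, -0.001, -0.001]]
force: [-0.2, 1.5, -1.6]
finger_gap: 0.496
```

>>> send_rows(deltas=[[[0,0,-0.4],[0,0,0],0.4],[[0,0,-0.8],[0,0,0],0.4],[[0,0,-0.8],[0,0,0],0.4]])

```text
t: 25.02
eef_pos: [0.5851, -0.2851, 0.0233]
tool_rot: [[0.002, -0.288, -0.958], [0.0, -0.958, 0.288], [-1.0, -0.001, -0.002]]
force: [-2.7, 2.0, 5.0]
finger_gap: 0.505
```

The adapter is on the floor: the force turned to +5 N with no further descent. I'll release and rise.

>>> send_rows(deltas=[[[0,0,0],[0,0,0],0.53],[[0,0,0],[0,0,0],0.56],[[0,0,0],[0,0,0],0.6],[[0,0,0],[0,0,0],0.62],[[0,0,0],[0,0,0],0.62]])

```text
t: 25.65
eef_pos: [0.5851, -0.2852, 0.0232]
tool_rot: [[0.002, -0.288, -0.958], [0.0, -0.958, 0.288], [-1.0, -0.001, -0.001]]
force: [-0.0, -0.3, -0.8]
finger_gap: 0.62
```

>>> send_rows(deltas=[[[0,0,8],[0,0,0],0.62],[[0,0,25],[0,0,0],0.62],[[0,0,50],[0,0,0],0.62],[[0,0,85],[0,0,0],0.62],[[0,0,125],[0,0,0],0.62],[[0,0,160],[0,0,0],0.62],[[-60,0,180],[0,0,0],0.62],[[-100,0,180],[0,0,0],0.62]])

```text
t: 26.65
eef_pos: [0.4844, -0.2854, 0.2064]
tool_rot: [[0.006, -0.288, -0.958], [-0.001, -0.958, 0.288], [-1.0, -0.001, -0.006]]
force: [0.0, 0.5, -0.4]
finger_gap: 0.618
```

```bash
python3 - <<'E'
from h import *
import fit
s=read_state();print(s['eef_pos'],s['force'],s['finger_gap']*88)
for n in ['scene','side']:
    p,d,c=snap(n,n+'10'); P=cloud(d,c['camera_matrix'],c['T'])
    D=np.hypot(P[...,0]-.585,P[...,1]+.286)
    m=(D<.03)&(P[...,2]>.015)&(P[...,2]<.055); print(n,'tray ad',m.sum(),fit.fit(P[m],.022,(.585,-.286)))
    t=(D<.03)&(P[...,2]>.05)&(P[...,2]<.08); print('top z',np.median(P[t][:,2]),t.sum())
    m=(np.hypot(P[...,0]-.582,P[...,1]-.077)<.02)&(P[...,2]<.15); print('gauge topz',np.percentile(P[m][:,2],[90,95]))
    D=np.hypot(P[...,0]-.5814,P[...,1]-.0766); m=(D<.027)&(P[...,2]>.034)&(P[...,2]<.07)&(D>.016); print('true ad',fit.fit(P[m],.022,(.5814,.0766)))
E
```

```text
[ 0.48439199 -0.28542494  0.20642923] [ 0.01848733  0.45360676 -0.39384708] 54.35736316445823
scene tray ad 250 [ 0.58561083 -0.28541754]
top z 0.05844875965676655 328
gauge topz [0.12767298 0.12904099]
true ad [0.58106113 0.07651603]
side tray ad 252 [ 0.58450781 -0.28464571]
top z 0.058846947593883425 203
gauge topz [0.12908487 0.13008296]
true ad [0.58187761 0.07657114]
```

View pics/scene10.png

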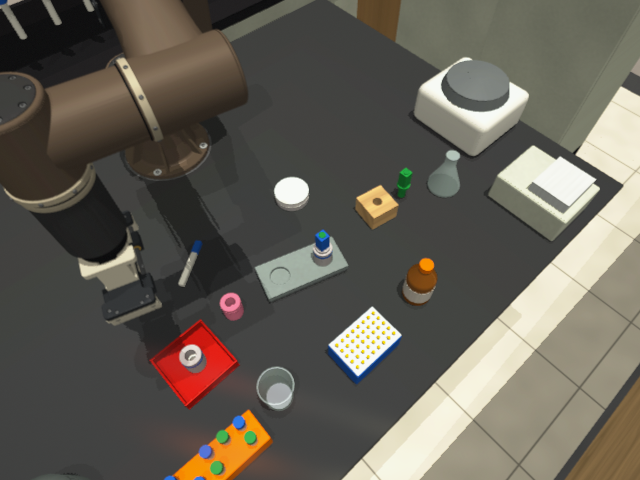

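View pics/side10.png

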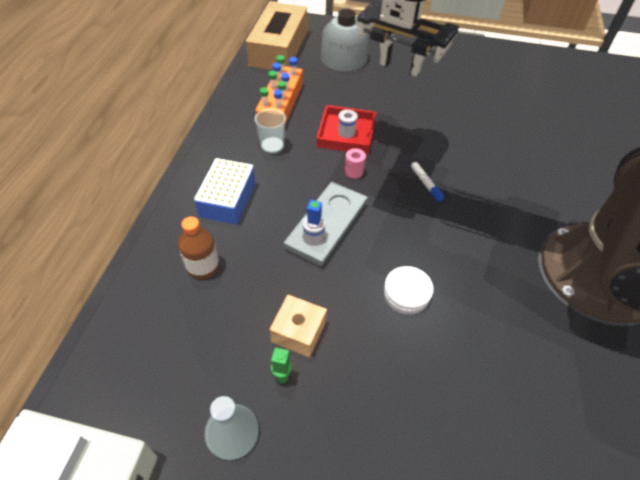

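The tight adapter stands upright in the tray (scene 190,355), top at z ≈ 0.0585–0.059. The gauge stands home in the true adapter (322,248). Bystanders are where they were and the arm is clear. I'll hand the job in.

```bash
python3 -c "
from plant import *
print(sign_off())"
```

```text
the job is handed in; nothing more can be done
None
```

I finished the job and handed it in at about 27 s of the 72 s limit. The hand-in gives no verdict.

- **Tight adapter:** I tried the one nearer the tray first. The gauge stopped dead about 29 mm down, with about 8 N of push and the stand sinking slightly. It now stands upright near the middle of the red tray, set down with a push of about 5–8 N. Its top measured 58.5–59 mm high, against 59 mm expected.
- **True adapter:** The gauge went in freely until its shoulder seated, with about 6 N of push, and I left it there. Its top measured about 128–130 mm high, against 127 mm expected. That is up to about 3 mm high, but both cameras showed the same sort of reading and the images show the shoulder resting on the adapter. The adapter's position in its seat did not measurably change.
- **Everything else:** In the last pictures the bystanders look unmoved (judged by eye), and the gripper is open and clear of everything.

No check failed. The one disagreement was between the cameras: the circles fitted to the adapter tops differed by up to about 4 mm. I used the fits to the adapters' sides instead, which agreed to about 1 mm.

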